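# Steady the rocking balance slab

### The job

The balance's stone slab stands on four posts and one of its corners gives when you press on it. With the fingertips press down on the slab's corners, one after another, until you find the one that rocks, then press the orange shim tab beside that corner down flat. Leave the other three tabs standing up, do not lift or shove the slab, do not disturb the brass weight on it or the vessels around it, and finish with the hand clear.

Things in the scene. Friction and masses are not known exactly. Their poses are not given: they have to be found in the camera images.
- slab_top (a point): centre of the top face of a loose pale stone slab, 160 mm (its x) by 200 mm (its y) by 25 mm thick, 2.2 kg; z up. The face is level at 60 mm above the bench. It rests on four look-alike steel posts, 62 mm from the centre in x and 60 mm in y. Four orange tabs stand up outside its two 160 mm edges (+y and -y sides), one beside each corner
- stand: thin grey metal plate, 170 x 350 x 4 mm, fixed to the bench under the slab, same centre and turn. Exactly one post, varying by run, not told by eye, is sprung (post_3_c0 to the judge): there the corner sinks 5 mm as the push grows from about 2 to 4 N, then stops hard, and springs back when released; the other three corners are rigid. Origin: centre of its underside, axes as the slab's
- corner_near_left (a point): blue dot of 16 mm on the slab's top at its near left corner (-x, +y of its centre; 18 mm in from one edge, 30 mm from the other): a place to press that corner; axes are the slab's
- pad_near_left (a point): white pad, 18 mm square, on the upper face of the orange shim tab (26 x 68 x 5 mm) beside the near left corner. The tab is hinged 8 mm under the slab's edge (92 mm from the slab's centre line, 7 mm above the bench) and slants up and outwards along the slab's +y. The pad, 52 mm along it from the hinge, moves with it: 40 to 48 mm above the bench at the start, 9.5 mm when flat
- tab_near_left (a joint): angle of that tab: 0 to 0.15 at the start (raised 40 to 49 degrees), 0.85 lying flat. It is pressed straight down, best 132 mm from the slab's centre line (32 mm out from its edge), with about 4 N, and stays where it is left. Flat, its cam stands under the slab and blocks that corner's give
- corner_near_right (a point): blue dot of 16 mm on the slab's top at its near right corner (-x, -y of its centre; 18 mm in from one edge, 30 mm from the other): a place to press that corner; axes are the slab's
- pad_near_right (a point): white pad, 18 mm square, on the upper face of the orange shim tab (26 x 68 x 5 mm) beside the near right corner. The tab is hinged 8 mm under the slab's edge (92 mm from the slab's centre line, 7 mm above the bench) and slants up and outwards along the slab's -y. The pad, 52 mm along it from the hinge, moves with it: 40 to 48 mm above the bench at the start, 9.5 mm when flat
- tab_near_right (a joint): angle of that tab: 0 to 0.15 at the start (raised 40 to 49 degrees), 0.85 lying flat. It is pressed straight down, best 132 mm from the slab's centre line (32 mm out from its edge), with about 4 N, and stays where it is left. Flat, its cam stands under the slab and blocks that corner's give
- corner_far_left (a point): blue dot of 16 mm on the slab's top at its far left corner (+x, +y of its centre; 18 mm in from one edge, 30 mm from the other): a place to press that corner; axes are the slab's
- pad_far_left (a point): white pad, 18 mm square, on the upper face of the orange shim tab (26 x 68 x 5 mm) beside the far left corner. The tab is hinged 8 mm under the slab's edge (92 mm from the slab's centre line, 7 mm above the bench) and slants up and outwards along the slab's +y. The pad, 52 mm along it from the hinge, moves with it: 40 to 48 mm above the bench at the start, 9.5 mm when flat
- tab_far_left (a joint): angle of that tab: 0 to 0.15 at the start (raised 40 to 49 degrees), 0.85 lying flat. It is pressed straight down, best 132 mm from the slab's centre line (32 mm out from its edge), with about 4 N, and stays where it is left. Flat, its cam stands under the slab and blocks that corner's give
- corner_far_right (a point): blue dot of 16 mm on the slab's top at its far right corner (+x, -y of its centre; 18 mm in from one edge, 30 mm from the other): a place to press that corner; axes are the slab's
- pad_far_right (a point): white pad, 18 mm square, on the upper face of the orange shim tab (26 x 68 x 5 mm) beside the far right corner. The tab is hinged 8 mm under the slab's edge (92 mm from the slab's centre line, 7 mm above the bench) and slants up and outwards along the slab's -y. The pad, 52 mm along it from the hinge, moves with it: 40 to 48 mm above the bench at the start, 9.5 mm when flat
- tab_far_right (a joint): angle of that tab: 0 to 0.15 at the start (raised 40 to 49 degrees), 0.85 lying flat. It is pressed straight down, best 132 mm from the slab's centre line (32 mm out from its edge), with about 4 N, and stays where it is left. Flat, its cam stands under the slab and blocks that corner's give
- weight: brass weight, 32 mm wide, 44 mm high, standing loose near the middle of the slab; origin under its foot
- beaker: glass beaker, 68 mm wide, 85 mm high, on the bench beyond the slab; origin under its foot
- bottle: white plastic bottle with red cap, 64 mm wide, 130 mm high, on the bench to the left; origin under its foot
- jar: amber jar with orange cap, 56 mm wide, 75 mm high, on the bench to the right; origin under its foot
Mind the look-alikes: they are no part of the job. Of the things that look like the beaker, take the one that is farthest from the robot's base at the start.

How it is judged:
By the outcome, as a careful person would: the job done as asked, in the order asked, and still so for the second after the job is handed in, with the robot touching nothing.
It also fails if it takes over 54 s, if anything falls off the work surface, if the arm or the gripper's body presses on something with over 40 N, if the wrist force passes 120 N, or if a joint passes its speed limit or range.

### The arm

A 7-joint arm with a two-finger parallel gripper is mounted at the origin on the work surface. World frame = base frame: x ahead of the robot, y to its left, z up, the work surface at z = 0. Lengths are in m, angles in degrees, forces in N, time in s.
With the tool pointing down it reaches from about 0.4 to 0.85 m from the base axis. Payload 6.9 kg.
Tool frame: the origin (TCP) lies at the very end of the fingers, on their centre line; the grasp point (between the pads) lies 19 mm behind it (env.grasp_offset is the distance from the TCP to the grasp point, in m); z points along the fingers, y is the line along which they close (so a half turn about z gives the same grasp; the last joint's range is limited). The gripper opens to 85 mm and grips with 20 to 120 N. Pads are 22 mm wide; open, the fingers measure 114 mm over their backs; the gripper's body (76 mm by 85 mm) begins 54 mm behind the grasp point. The pads swing forward as they close: fully open they stand 13 mm farther back than shut.
Start: joints at [-58.871, 29.078, -13.613, 85.955, 7.202, 65.827, -8.869], TCP at [0.265, 0.566, 0.231] pointing down, gripper open.
Joint ranges: [-176.47, 176.47], [-13.61, 117.27], [-81.72, 77.17], [0.22, 143.17], [-87.28, 267.28], [10, 112.55], [-165.47, 165.47]. Speed limits (degrees/s): [136.94, 136.94, 180, 180, 180, 180, 180].

### API

Orientations are given as [roll, pitch, yaw] about the fixed x, y, z axes, in that order (R = Rz(yaw) Ry(pitch) Rx(roll)).
In Python, from cell import env gives the robot as it stands. The module is installed in compiled form; this text tells all that it offers. Calls block until the motion is done:
- env.move_to(position, orientation): joint-space move of the TCP to a pose.
- env.move_l(position, velocity=0.15, rot=None): straight line of the TCP; rot=None keeps the orientation; velocity is the mean speed in m/s.
- env.move_j(angles): joint-space move.
- env.open() and env.close(force=None): open the fingers fully, or close them until they stop; force is the grip in N (None keeps the last).
- env.pause(seconds).
- env.solve_ik(position, orientation): joint angles nearest the present ones, or None.
- env.camera(name): name is "side" or "top"; returns a dict with "color" (400x640x3 uint8, red, green, blue), "depth" (400x640 float32, m along the optical axis (not along the pixel's ray), 0 where there is no reading), "K" (3x3 intrinsics, pixels), "k1" (the pictures are not rectified: a ray, as slopes to the right and down, at radius r is drawn at 1 + k1 r^2 times it, then the intrinsics apply), "origin" and "rotation" of the camera in the world. Camera axes: x right, y down, z forward; pixel columns grow to the right and rows downward; lengths in m; the calibration is good to about 2 mm. A picture is of the moment at which its call begins.
A pose or a line that the arm cannot do raises env.PlanningError and nothing moves.
- env.finish_job(): hands the job in; it is judged then, once.
Readings, each from a call of its own:
- env.get_time_s(): time.
- env.get_joint_positions(): joint angles.
- env.get_joint_vel(): joint speeds.
- env.get_joint_torque(): joint torques, N m.
- env.get_tool_pos(): TCP position.
- env.get_tool_rot(): TCP orientation.
- env.get_ft_force(): force on the tool from outside, world axes, zero at the start.
- env.get_wrist_torque(): the same for the moment, N m.
- env.get_opening(): finger opening in m.
- env.get_gripper_force(): force on a finger pad.
Only numpy, scipy, OpenCV 4.12 (cv2) and the standard library are available. Lean on these libraries where they do the work, as an engineer would, in place of code of your own. Each camera call takes 0.05 s, during which the arm holds its last target. There are 200 camera calls.

## Working session

There is one attempt and no reset: what is moved stays moved. The work goes in short steps, each a Python script; the robot and the scene stay as the last script left them, time stands still between calls to the robot, and variables do not carry over. Pictures are saved under pics/ and viewed, at most 10 in all, crops included, and the job is handed in when it is done.

```bash
mkdir -p pics
python3 - <<'E'
from cell import env
import cv2,numpy as np,pickle
d={}
for n in("top","side"):
    c=env.camera(n); d[n]=c
    cv2.imwrite(f"pics/{n}0.png",c["color"][:,:,::-1])
    print(n,c["K"].tolist(),c["k1"],c["origin"],c["rotation"])
pickle.dump(d,open("c0.pkl","wb"))
print(env.get_time_s(),env.get_ft_force(),env.get_tool_rot())
E
```

```text
top [[510.0865463494075, 0.0, 324.78010593338325], [0.0, 510.0865463494075, 205.33750459778585], [0.0, 0.0, 1.0]] 0.00975929811711212 [0.43693034 0.01227015 1.33384979] [-173.87797485    1.44685484  -91.55107114]
side [[517.8621604667683, 0.0, 315.7582276437214], [0.0, 517.8621604667683, 196.73905379151424], [0.0, 0.0, 1.0]] -0.15474971794029366 [ 0.30342059 -0.94577907  0.69492147] [-121.78237226    0.85535505  -16.26808297]
0.1 [-0.81624233  0.02900679 -0.08428107] [-1.79908981e+02  2.60876607e-03  1.54914447e+02]
```

View pics/top0.png

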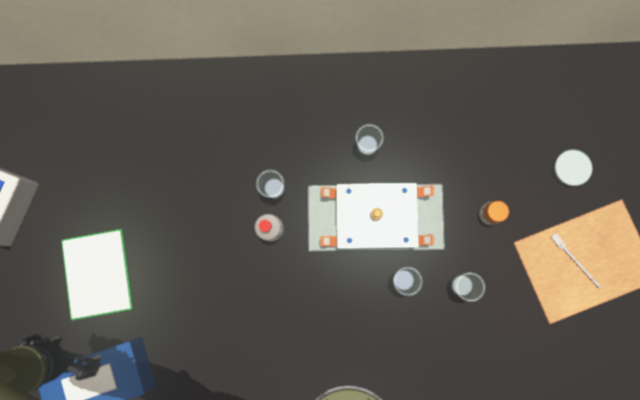

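View pics/side0.png

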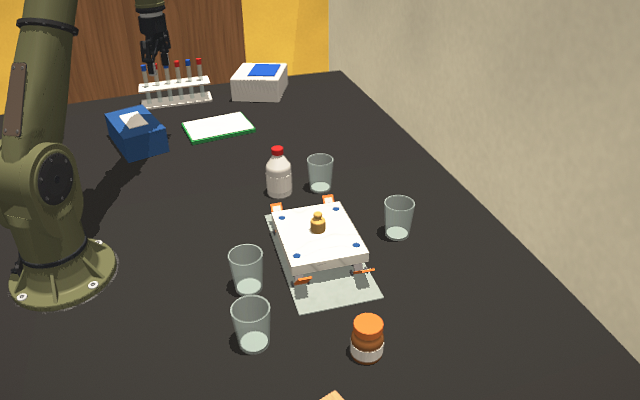

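The top view shows the slab centred near (377,215), with blue dots near (349,191), (404,190), (349,240) and (406,240). The orange tabs are near (328,192), (426,191), (328,241) and (427,240). The side view shows the weight mid-slab, with nothing close above the corners. Next I'll triangulate the dots and pads.

```bash
cat > h.py <<'E'
import numpy as np,cv2
from scipy.spatial.transform import Rotation as Ro
def ray(c,uv):
    K=c["K"];p=np.array([(uv[0]-K[0,2])/K[0,0],(uv[1]-K[1,2])/K[1,1]]);s=p.copy()
    for _ in range(10): s=p/(1+c["k1"]*(s@s))
    R=Ro.from_euler("xyz",c["rotation"],degrees=True).as_matrix()
    return R@np.array([s[0],s[1],1.])
def plane(c,uv,z):
    d=ray(c,uv);o=np.array(c["origin"]);return o+d*(z-o[2])/d[2]
def tri(a,ua,b,ub):
    A=[];r=[]
    for c,u in((a,ua),(b,ub)):
        d=ray(c,u);d/=np.linalg.norm(d);P=np.eye(3)-np.outer(d,d);A.append(P);r.append(P@np.array(c["origin"]))
    return np.linalg.lstsq(np.vstack(A),np.hstack(r),rcond=None)[0]
def blobs(c,kind,box,amin):
    h=cv2.cvtColor(c["color"],cv2.COLOR_RGB2HSV)
    lo,hi={"blue":((95,90,40),(130,255,255)),"orange":((3,150,90),(16,255,255))}[kind]
    m=cv2.inRange(h,lo,hi);k=np.zeros_like(m);x0,y0,x1,y1=box;k[y0:y1,x0:x1]=m[y0:y1,x0:x1]
    n,_,st,ce=cv2.connectedComponentsWithStats(k)
    return [(ce[i].round(2).tolist(),int(st[i,4])) for i in range(1,n) if st[i,4]>=amin]
E
python3 - <<'E'
import pickle;from h import *
d=pickle.load(open("c0.pkl","rb"));t,s=d["top"],d["side"]
bt=blobs(t,"blue",(300,170,450,260),5);bs=blobs(s,"blue",(260,190,390,290),5)
print(bt,bs);ot=blobs(t,"orange",(300,170,450,260),8);print(ot,blobs(s,"orange",(260,190,390,290),8))
T=[plane(t,b[0],.06) for b in bt];S=[plane(s,b[0],.06) for b in bs]
for p in T:
    j=min(range(len(S)),key=lambda j:np.linalg.norm(S[j]-p));i=[k for k in range(len(T)) if T[k] is p][0]
    print(p.round(4),S[j].round(4),tri(t,bt[i][0],s,bs[j][0]).round(4))
for o in ot: print("tab",plane(t,o[0],.04).round(4))
for n,uv in dict(bottle=(268,228),b1=(271,187),b2=(369,143),b3=(406,282),b4=(466,287),jar=(495,212),w=(377,214)).items(): print(n,plane(t,uv,.08).round(3))
E
```

```text
[([348.36, 190.55], 11), ([404.0, 190.0], 9), ([349.2, 240.0], 10), ([405.5, 239.5], 12)] [([335.5, 208.71], 14), ([281.47, 217.4], 15), ([355.91, 244.57], 23), ([296.12, 255.44], 25)]
[([332.35, 192.84], 31), ([420.17, 191.51], 35), ([421.0, 240.0], 21), ([333.0, 241.0], 35)] [([327.38, 196.79], 47), ([275.51, 205.21], 47), ([363.96, 270.79], 47), ([302.68, 280.12], 82)]
[ 0.6101 -0.0196  0.06  ] [ 0.6093 -0.0217  0.06  ] [ 0.6101 -0.0196  0.0586]
[ 0.6072 -0.1591  0.06  ] [ 0.6074 -0.1606  0.06  ] [ 0.6076 -0.1593  0.059 ]
[ 0.4858 -0.0177  0.06  ] [ 0.4856 -0.0191  0.06  ] [ 0.4859 -0.0178  0.0591]
[ 0.4831 -0.1574  0.06  ] [ 0.4828 -0.1587  0.06  ] [ 0.4831 -0.1576  0.0591]
tab [0.6081 0.021  0.04  ]
tab [ 0.6047 -0.2026  0.04  ]
tab [ 0.4815 -0.1989  0.04  ]
tab [0.4852 0.0228 0.04  ]
bottle [0.52  0.182 0.08 ]
b1 [0.622 0.173 0.08 ]
b2 [ 0.726 -0.074  0.08 ]
b3 [ 0.38  -0.151  0.08 ]
b4 [ 0.364 -0.295  0.08 ]
jar [ 0.543 -0.376  0.08 ]
w [ 0.547 -0.088  0.08 ]
```

```bash
cat >> h.py <<'E'
C=np.array([.5467,-.0886]);Y=np.radians(-1.1)
def W(x,y): return C+np.array([[np.cos(Y),-np.sin(Y)],[np.sin(Y),np.cos(Y)]])@np.array([x,y])
def fz(env,n=4):
    f=[]
    for _ in range(n): f.append(env.get_ft_force()[2]);env.pause(.01)
    return float(np.mean(f))
CORN={"near_left":(-.062,.070),"near_right":(-.062,-.070),"far_left":(.062,.070),"far_right":(.062,-.070)}
def probe(env,name,fmax=8,zmin=.0525,step=.0007):
    x,y=W(*CORN[name]);env.move_l([x,y,.085],.25);env.move_l([x,y,.066],.08);env.pause(.2);f0=fz(env);log=[];z=.0645
    while z>zmin:
        env.move_l([x,y,z],.05);env.pause(.03);f=fz(env)-f0;log.append((round(env.get_tool_pos()[2]*1e3,2),round(f,1)))
        if f>fmax: break
        z-=step
    env.move_l([x,y,.085],.1);print(name,round(env.get_time_s(),1),log);return log
E
python3 - <<'E'
from cell import env;from h import *
for yw in(88.9,-91.1,178.9,-1.1):
    for p in((*W(-.062,.07),.2),(*W(.062,-.132),.015)):
        q=env.solve_ik(p,[180,0,yw]);print(yw,None if q is None else np.round(q,0))
E
```

```text
88.9 [-12.  19.  15. 109.  -6.  52.   5.]
88.9 [ 12.  44.  11.  96. -11.  41.  27.]
-91.1 [ -43.   32.   66.  110.  -33.   61. -144.]
-91.1 [ -14.   62.   66.   97.  -62.   66. -111.]
178.9 [  1.  18.  -3. 109.   1.  52.  87.]
178.9 [ 22.  43.  -7.  96.   8.  41. 100.]
-1.1 [-24.  21.  32. 109. -13.  53. -77.]
-1.1 [  2.  47.  29.  96. -30.  45. -47.]
```

Run:
```python
from cell import env;from h import *
env.close(20);x,y=W(*CORN["near_left"])
env.move_to([x,y,.2],[180,0,88.9]);print(env.get_time_s(),env.get_tool_pos(),env.get_opening())
probe(env,"near_left")
```

```text
3.1 [ 0.48632414 -0.0161961   0.19993167] 1.7285851748841496e-05
near_left 7.6 [(np.float64(64.48), -0.0), (np.float64(63.76), 0.5), (np.float64(63.09), 0.1), (np.float64(62.39), 0.6), (np.float64(61.67), 0.4), (np.float64(60.98), 0.3), (np.float64(60.29), 0.0), (np.float64(60.04), 7.1), (np.float64(59.96), 14.9)]
```

Near left is rigid: the force jumps to 15 N within 0.1 mm. On to the next corners, stopping at the first that gives.

Run:
```python
from cell import env;from h import *
for n in("near_right","far_right","far_left"):
    l=probe(env,n)
    if min(float(a[0]) for a in l)<57: print("SOFT",n);break
```

```text
near_right 14.1 [(np.float64(64.51), -0.1), (np.float64(63.78), 0.2), (np.float64(63.08), -0.3), (np.float64(62.37), 0.1), (np.float64(61.7), 0.6), (np.float64(60.99), 0.2), (np.float64(60.24), 0.7), (np.float64(59.7), 2.3), (np.float64(58.97), 3.3), (np.float64(58.22), 4.1), (np.float64(57.52), 4.7), (np.float64(56.8), 5.0), (np.float64(56.13), 5.5), (np.float64(55.47), 5.4), (np.float64(54.98), 8.3)]
SOFT near_right
```

Near right rocks: it sinks 5 mm with force rising gradually from 2 N, then stops hard. Pressing its tab.

Run:
```python
from cell import env;from h import *
x,y=W(-.062,-.132);p=env.get_tool_pos()
env.move_l([p[0],p[1],.1],.2);env.move_l([x,y,.1],.2);env.move_l([x,y,.07],.15);env.pause(.2);f0=fz(env);log=[];z=.065
while z>.006:
    env.move_l([x,y,z],.05);f=fz(env,3)-f0;log.append((round(float(env.get_tool_pos()[2])*1e3,1),round(f,1)))
    if f>18: break
    z-=.003 if z>.02 else .001
env.pause(.2);print(log,env.get_ft_force(),env.get_time_s())
env.move_l([x,y,.12],.15)
env.move_l([x-.02,y-.14,.25],.25)
for n in("top","side"):
    c=env.camera(n);im=c["color"][:,:,::-1];im=im[150:290,280:480] if n=="top" else im[180:330,230:430]
    cv2.imwrite(f"pics/{n}1.png",cv2.resize(im,None,fx=3,fy=3,interpolation=cv2.INTER_CUBIC))
print(env.get_time_s())
```

```text
[(64.9, -0.3), (61.9, -0.4), (59.0, -0.6), (56.5, 4.2), (53.8, 6.4), (50.0, -0.8), (46.6, -0.5), (43.7, -0.4), (40.8, -0.3), (37.8, -0.6), (34.8, -0.5), (31.8, -0.1), (28.8, -0.8), (25.8, -0.6), (22.8, -0.1), (19.8, -0.1), (18.9, 0.5), (18.0, 1.1), (17.0, 1.6), (16.0, 1.0), (14.9, 0.7), (14.0, 0.9), (12.9, 1.5), (12.0, 1.5), (10.9, 1.5), (9.9, 1.3), (9.3, 6.1), (9.1, 14.9), (8.8, 23.9)] [-3.8170331   1.63305796 24.20455814] 23.5833
25.5
```

View pics/side1.png

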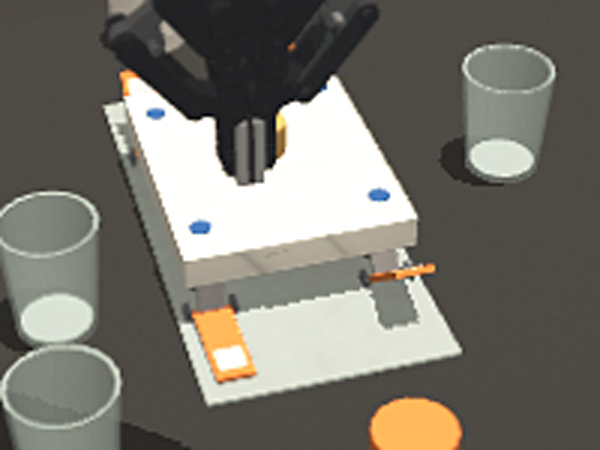

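The side crop shows the near-right tab flat, with its white pad at about (230,357). The far-right tab is still raised at about (402,272), and the weight is hidden behind the hand. I'll move the hand clear and check everything from both views.

Run:
```python
from cell import env;from h import *
p=env.get_tool_pos();env.move_l([p[0],p[1],.3],.2)
env.move_to([.3,.45,.3],[180,0,155]);env.pause(.2)
t=env.camera("top");s=env.camera("side")
print(blobs(t,"blue",(300,170,450,260),5),blobs(s,"blue",(260,190,390,290),5))
for c,b in((t,(300,170,450,260)),(s,(260,190,390,310))): print(blobs(c,"orange",b,8))
def pad(c,x0,y0,x1,y1):
    m=(c["color"][y0:y1,x0:x1].min(2)>200).astype(np.uint8);n,_,st,ce=cv2.connectedComponentsWithStats(m)
    i=1+np.argmax(st[1:,4]) if n>1 else None
    return None if i is None else (ce[i]+[x0,y0],st[i,4])
a,b=pad(t,421,228,440,252),pad(s,294,288,318,310);print(a,b)
if a and b: print(tri(t,a[0],s,b[0]))
A=cv2.resize(t["color"][120:310,240:520],None,fx=2,fy=2);B=cv2.resize(s["color"][130:380,220:440],None,fx=1.52,fy=1.52)[:380]
cv2.imwrite("pics/end.png",np.hstack([A,np.pad(B,((0,0),(0,0),(0,0)))])[:,:800,::-1])
print(env.get_time_s())
```

```text
[([348.36, 190.55], 11), ([404.0, 190.0], 9), ([349.2, 240.0], 10), ([405.5, 239.5], 12)] [([335.5, 208.71], 14), ([281.47, 217.4], 15), ([355.91, 244.57], 23), ([296.12, 255.44], 25)]
[([332.35, 192.84], 31), ([420.32, 191.47], 34), ([333.0, 241.0], 35)]
[([327.38, 196.79], 47), ([275.51, 205.21], 47), ([363.96, 270.79], 47), ([303.16, 292.63], 207)]
(array([427.28767123, 230.16438356]), np.int32(73)) (array([307.48603352, 299.51955307]), np.int32(179))
[ 0.49784174 -0.22165906 -0.00367433]
29.0917
```

View pics/end.png

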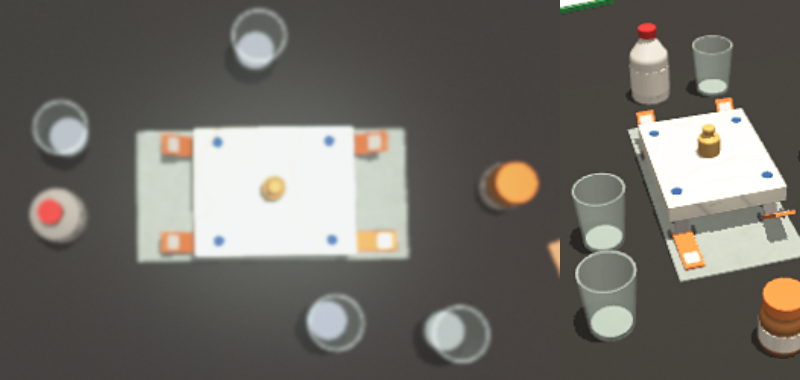

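The end picture shows the near-right tab flat, with its pad at about (383,240). The other three tabs are up, the slab dots sit at exactly their starting pixels, and the weight and vessels are in place. The pad height I triangulated (-4 mm) is wrong because the mask picked up the grey plate; the hard stop when pressing, at 9 mm, shows the tab is flat.

```bash
python3 -c "
from cell import env
print(env.finish_job())"
```

```text
the job is handed in; nothing more can be done
None
```

The near-right corner was the one that rocks; I pressed its shim tab flat, left the other three standing with the slab, weight and vessels unmoved, and handed the job in at about 29 s with the hand clear.

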